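# Set the press ratchet to tighten and nip the cardboard glue-up

## Robot

A 7-joint arm with a two-finger parallel gripper is mounted at the origin on the work surface. World frame = base frame: x ahead of the robot, y to its left, z up, the work surface at z = 0. Lengths are in m, angles in rad, forces in N, time in s.
With the tool pointing down it reaches from about 0.35 to 0.9 m from the base axis. Payload 8.1 kg.
Tool frame: the origin (TCP) lies midway between the tips of the shut fingers; the grasp point (between the pads) lies 19 mm behind it (bot.grip_point_offset is the distance from the TCP to the grasp point, in m); z points along the fingers, y is the line along which they close (so a half turn about z gives the same grasp; the last joint's range is limited). The gripper opens to 85 mm and grips with 20 to 120 N. Pads are 22 mm wide; open, the fingers measure 114 mm over their backs; the gripper's body (76 mm by 85 mm) begins 54 mm behind the grasp point. The pads swing forward as they close: fully open they stand 13 mm farther back than shut.
Start: joints at [1.213, 0.434, 0.025, 1.573, -0.012, 1.134, -0.075], TCP at [0.158, -0.605, 0.231] pointing down, gripper open.
Joint ranges: [-2.62, 2.62], [-0.44, 2.09], [-1.27, 1.32], [0.08, 2.57], [-1.32, 4.46], [0.12, 2], [-2.74, 2.74]. Speed limits (rad/s): [2.22, 2.22, 3.01, 3.01, 3.14, 3.14, 3.14].

## Interface

Orientations are given as a unit quaternion [w, x, y, z].
In Python, from rig import bot gives the robot as it stands.
- The arm moves only by the tool servo_tool, never from a script. Its argument "motion" is a list of rows, each a list of 4 numbers: the shift along the tool's x, y, z in cm, then the turn about the tool's z in degrees. In form: [[dx, dy, dz, yaw], ...]. A call has 1 to 12 rows; each row is the pose to reach, as a shift and turn from the pose commanded when the call began, along the tool's axes at that moment; what a row does not reach only later rows make up. A row lasts 1/8 s, in which the tool goes at most 62.5 mm and 10.7 degrees, less where a joint would pass 70% of its speed; a pose out of reach is approached as far as the arm can. A call with a gripper value outside its range is refused whole. "hand" is the closure in counts, from 0 (fully open) to 255 (shut), set as the call begins (left out, the last holds). The fingers move at their own pace and stop on an object; "squeeze" is the grip in N (left out, the last holds). Time passes only in rows, so rows that repeat a pose let the fingers close. It gives the time, the measured TCP pose, the force, the opening and the grip force at its end, in the units of the state.
- bot.state(): the state, without advancing time (a new reading comes with each control period).
- bot.capture(name): name is "side" or "top" or "wrist"; returns a dict with "frame" (400x640x3 uint8, red, green, blue), "depth" (400x640 float32, m along the optical axis (not along the pixel's ray), 0 where there is no reading), "intrinsics" (3x3 intrinsics, pixels), "R" (3x3) and "t" (3): a world point X has camera coordinates R X + t; the wrist camera has in their place "T_tool_cam" (4x4, takes a point from camera to tool coordinates, whose origin is the TCP and whose axes are the flange's). Camera axes: x right, y down, z forward; pixel columns grow to the right and rows downward; lengths in m; the calibration is good to about 2 mm. A picture is of the moment at which its call begins: read the wrist's pose just before it.
- bot.hand_in(): hands the job in; it is judged then, once.
The state is a dict: "t": time; "qpos": joint angles; "dq": joint speeds; "joint_efforts": joint torques, N m; "ee_pos": TCP position; "tcp_rot": TCP orientation; "ft_force": force on the tool from outside, world axes, zero at the start; "torque": the same for the moment, N m; "width": finger opening in m; "grasp_force": force on a finger pad.
Only numpy, scipy, OpenCV 4.12 (cv2) and the standard library are available. Lean on these libraries where they do the work, as an engineer would, in place of code of your own. Each camera call takes 0.05 s, during which the arm holds its last target. There are 200 camera calls.

## Task

The freshly glued cardboard pack lies in the little screw press, but the ratchet on top is still set to undo. Flip its reversing lever fully over to tighten, then work the handle to and fro until the screw grips the pack firmly, when it takes about 10 newtons of pull at the middle of the rubber grip to turn it further; do not crush the pack. Let go with the ratchet left set to tighten, and leave the bottles and the jar standing where they are.

Things in the scene. Friction and masses are not known exactly. Their poses are not given: they have to be found in the camera images.
- press: screw press of green-painted cast metal, fixed: base 200 x 250 x 20 mm, two steel columns 22 mm thick at 104 mm either side of the middle along its y, and on them a crosshead along y, 46 x 246 mm, its top 153 mm above the table. Origin: middle of the base's underside, on the vertical screw axis; z up. It stands turned by up to 0.3 rad
- head_centre (a point): the screw axis at the top face of the ratchet's steel head, 186 mm above the table. The head is pear-shaped, 28 mm thick, round and 72 mm across about this axis with a smaller lobe of radius 23 mm towards the grip; it turns with the handle, above the crosshead. Right-handed screw: clockwise from above tightens
- handle (a joint): angle (rad) of the ratchet handle about the screw axis, growing clockwise seen from above; at 0 it points along the press's -y. It swings clear of everything from -2.5 to 2.5 and stays where left. Set to tighten, it drives the screw when swung clockwise, after up to 0.45 rad of lost motion; swung back it clicks over the teeth (every 0.45 rad, about 1 N at the grip) and the screw stays
- grip (a point): middle of the handle's black rubber grip: a level round bar 24 mm thick, from 98 to 216 mm from the screw axis, this point at 165 mm and 172 mm above the table; x points outwards along the handle, y level across it (90 degrees anticlockwise from x seen from above), z up. The steel neck inwards of it is 22 mm wide, 14 mm high
- lever (a joint): angle (rad) of the reversing lever on the handle, growing clockwise seen from above: -0.30 to -0.27 as found is set to undo, +0.30, hard against its stop, is set to tighten. It has to be pushed fully home (over 0.2) to engage the ratchet; it does not snap over by itself and stays where it is left, also while the handle is worked
- lever_tip (a point): top middle of the upright thumb tab of the dark steel reversing lever, 206 mm above the table. Tab 8 mm thick, 16 mm long along the lever, standing 20 mm above the head. Its pivot is on the handle line, 46 mm from the screw axis; the tab lies 28 mm from the pivot, back towards the axis. Set to undo it leans to the grip's -y side; push it 16 mm to the +y side, with 5 to 10 N, till it stops
- spindle: steel screw, foot 50 mm across, above the pack, turned by the ratchet, 16 mm a turn. It starts 0.2 to 2 rad short of the pack, too little to see. Pull needed at mid grip while turning: 2 to 4 N free, then rising some 15 N per rad; it sags by 2 to 5 N whenever you stop. 8 to 14 N is a good nip, over 18 N crushes the pack. It holds its grip when let go. Origin on the axis near table height
- glueup: the glued pack in the press: nine layers of corrugated board between two plywood boards 150 x 166 mm, about 58 mm thick in all and springy, not measured to the millimetre, lying on the press base under the screw's foot. Origin as the press
- paint_bottle: dark green paint bottle, white cap, 58 mm across, 170 mm high, loose, stands upright; origin: middle of its underside
- glue_bottle: white glue bottle, orange cap, 62 mm across, 185 mm high, loose, stands upright; origin: middle of its underside
- grit_jar: jar of grit with a brass lid, 68 mm across, 80 mm high, loose, stands upright; origin: middle of its underside
Mind the look-alikes: they are no part of the job. What is meant by the glue_bottle is not blue, pink or purple, and is the smaller of those in its own colour.

How it is judged:
By the outcome, as a careful person would: the job done as asked, in the order asked, and still so for the second after the job is handed in, with the robot touching nothing.
It also fails if it takes over 69 s, if anything falls off the work surface, if the arm or the gripper's body presses on something with over 40 N, if the wrist force passes 120 N, or if a joint passes its speed limit or range.

## Working session

There is one attempt and no reset: what is moved stays moved. The work goes in short steps, Python scripts to look and compute and a tool call to move; the robot and the scene stay as the last step left them, time stands still between calls to the robot, and variables do not carry over. Pictures are saved under pics/ and viewed, at most 10 in all, crops included, and the job is handed in when it is done.

Besides the shell and the picture viewer there is one more tool, called after ">>>" as name(argument=value, ...), one argument or row to a line, values as JSON. servo_tool: Moves the arm, as the interface text tells. Its arguments: {"type":"object","properties":{"motion":{"type":"array"},"hand":{"type":"number"},"squeeze":{"type":"number"}},"required":["motion"]}

```bash
ls; mkdir -p pics; python3 - <<'E'
from rig import bot
import cv2,numpy as np
s=bot.state();print({k:np.round(v,3).tolist() for k,v in s.items()})
for n in("side","top"):
    c=bot.capture(n);cv2.imwrite(f"pics/{n}.png",c["frame"][:,:,::-1]);np.savez(f"{n}.npz",**c)
    print(n,c["intrinsics"].tolist(),(-c["R"].T@c["t"]).round(3),c["R"].round(3).tolist())
E
```

```text
pics
{'t': 0.0, 'qpos': [1.213, 0.435, 0.025, 1.574, -0.012, 1.134, -0.075], 'dq': [0.002, 0.001, -0.002, 0.001, 0.001, 0.001, -0.0], 'joint_efforts': [0.0, -67.049, 1.025, -31.622, 0.016, 0.012, 0.0], 'ee_pos': [0.157, -0.604, 0.231], 'tcp_rot': [-0.001, 0.992, 0.127, -0.0], 'ft_force': [-0.156, -0.539, -0.533], 'torque': [-0.018, 0.024, 0.008], 'grasp_force': 0.0, 'width': 0.085}
side [[373.6714496743835, 0.0, 321.2767225020222], [0.0, 373.6714496743835, 200.49829420219262], [0.0, 0.0, 1.0]] [-0.021  0.779  0.73 ] [[-0.832, -0.554, 0.02], [-0.313, 0.439, -0.842], [0.458, -0.707, -0.539]]
top [[388.6639573208326, 0.0, 325.0817764161734], [0.0, 388.6639573208326, 200.97553608948493], [0.0, 0.0, 1.0]] [0.362 0.014 1.175] [[-0.007, -1.0, 0.007], [-0.996, 0.006, -0.092], [0.092, -0.008, -0.996]]
```

View pics/top.png

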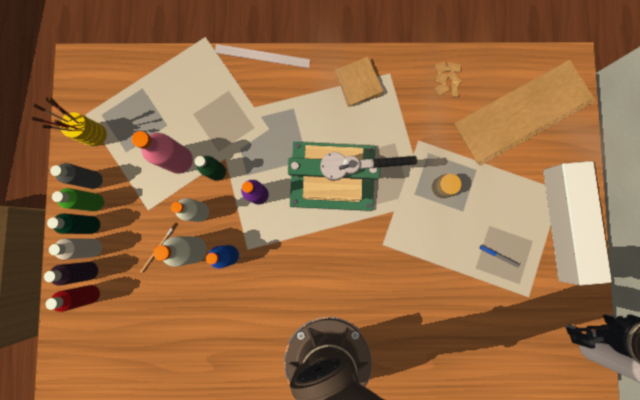

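View pics/side.png

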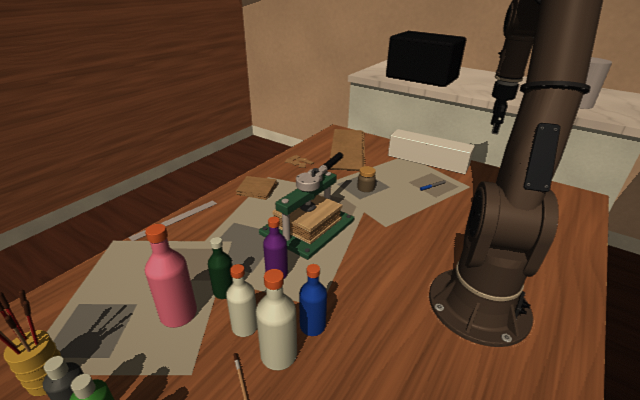

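The top view shows the press at (333,172), its ratchet head at (340,166), the grip running from (372,163) to (417,160), and the grit jar at (450,185). The bottles are all on the left. The side view agrees. Next I'll measure with depth.

```bash
cat > h.py <<'E'
import numpy as np,cv2
def cloud(c):
    d=c["depth"];K=c["intrinsics"];v,u=np.mgrid[:d.shape[0],:d.shape[1]]
    P=np.stack([(u-K[0,2])/K[0,0]*d,(v-K[1,2])/K[1,1]*d,d],-1)
    return (P-c["t"])@c["R"]   # world, d=0 invalid
E
python3 - <<'E'
import numpy as np,cv2
from h import *
c=np.load("top.npz");W=cloud(c);f=c["frame"].astype(int);hsv=cv2.cvtColor(c["frame"],cv2.COLOR_RGB2HSV)
z=W[...,2];v,u=np.mgrid[:400,:640];roi=(u>280)&(u<430)&(v>130)&(v<220)
g=roi&(f.sum(2)<130)&(z>.15)&(z<.21)
P=W[g];print("grip",g.sum(),P.mean(0),P.min(0),P.max(0))
x,y=P[:,0],P[:,1];vx,vy,x0,y0=cv2.fitLine(P[:,:2].astype(np.float32),cv2.DIST_HUBER,0,.01,.01).ravel();print("dir",vx,vy,x0,y0)
h=roi&(z>.175)&(z<.192)&(hsv[...,1]<60)
Q=W[h];print("head",h.sum(),Q.mean(0),Q.min(0),Q.max(0))
gr=roi&(hsv[...,0]>50)&(hsv[...,0]<90)&(hsv[...,1]>90)
C=W[gr&(z>.14)&(z<.165)];print("cross",len(C),C.min(0),C.max(0),cv2.minAreaRect(C[:,:2].astype(np.float32)))
C=W[gr&(z<.04)&(z>.01)];print("base",len(C),cv2.minAreaRect(C[:,:2].astype(np.float32)))
for n,(a,b) in dict(jar=(450,185)).items(): print(n,W[b-3:b+3,a-3:a+3].mean((0,1)))
t=W[roi&(z>.196)];print("tab",len(t),t.mean(0) if len(t) else 0)
im=cv2.resize(c["frame"][130:215,280:430,::-1],None,fx=5,fy=5,interpolation=cv2.INTER_CUBIC);cv2.imwrite("pics/crop.png",im)
E
```

```text
grip 306 [ 0.55480987 -0.17381592  0.18206005] [ 0.54345846 -0.22862983  0.17104727] [ 0.56652831 -0.12116343  0.18899129]
dir 0.06595929 -0.99782234 0.55480987 -0.17381592
head 1124 [ 0.5488033  -0.07745946  0.18465515] [ 0.51175073 -0.23310892  0.17508289] [0.57731842 0.016424   0.19192365]
cross 564 [ 0.51779519 -0.13543087  0.14006057] [0.57474532 0.10184444 0.15897597] ((0.5467844009399414, -0.01686357706785202), (0.2389277070760727, 0.046517450362443924), 86.9223861694336)
base 934 ((0.5449342727661133, -0.016813069581985474), (0.24382595717906952, 0.1934659332036972), 87.0611801147461)
jar [ 0.50741313 -0.34870729  0.08049471]
tab 89 [ 0.42903637 -0.008379    0.81446343]
```

View pics/crop.png

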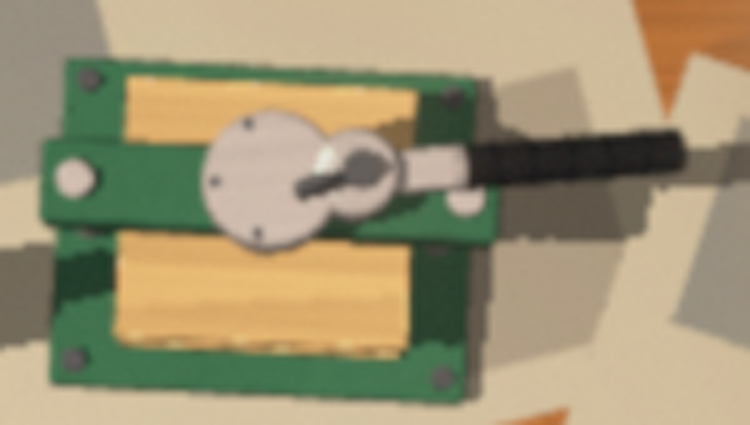

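The crop shows the head centre at about (333,166) in the full image. The lever leans down in the image, towards the robot, with its tab at about (343,167); the grip points right along about -y. From that I get the axis at about (0.5455, -0.017) and the handle at about -0.12 rad. Next I'll work out the approach.

```bash
cat >> h.py <<'E'
from scipy.spatial.transform import Rotation as Ro
def rel(bot,p,yaw):
    "shift (cm) and turn (deg) from now to world p with tool x at world yaw (deg)"
    s=bot.state();q=s["tcp_rot"];R=Ro.from_quat([q[1],q[2],q[3],q[0]]).as_matrix()
    d=R.T@(np.array(p)-s["ee_pos"])*100
    y=np.degrees(np.arctan2(R[1,0],R[0,0]));print("shift",d.round(2),"turn",round((y-yaw+180)%360-180,1),"q7",round(s["qpos"][6],2))
E
python3 - <<'E'
from rig import bot
from h import *
rel(bot,[.505,-.040,.25],3.8)
E
```

```text
shift [ 47.86 -45.86  -1.88] turn 10.8 q7 -0.08
```

>>> servo_tool(
  motion=[
    [4, -3.8, -1.9, 2],
    [8, -7.6, -1.9, 4],
    [12, -11.5, -1.9, 6],
    [16, -15.3, -1.9, 8],
    [20, -19, -1.9, 10],
    [24, -23, -1.9, 10.8],
    [28, -26.8, -1.9, 10.8],
    [32, -30.6, -1.9, 10.8],
    [36, -34.4, -1.9, 10.8],
    [40, -38.2, -1.9, 10.8],
    [44, -42, -1.9, 10.8],
    [47.9, -45.9, -1.9, 10.8],
  ],
  hand=255,
  squeeze=20,
)

```text
t: 1.6
ee_pos: [0.506, -0.0386, 0.2501]
tcp_rot: [0.0, 0.999, 0.033, -0.0]
ft_force: [0.6, -0.3, 0.2]
width: -0.0001
grasp_force: 0.0
```

>>> servo_tool(
  motion=[
    [0, 0, 0, 0],
    [0, 0, 0, 0],
  ],
)

```text
t: 1.85
ee_pos: [0.5049, -0.0404, 0.2498]
tcp_rot: [0.0, 0.999, 0.033, -0.001]
ft_force: [0.1, -0.5, 0.3]
width: 0.0005
grasp_force: 0.0
```

```bash
python3 - <<'E'
from rig import bot
from h import *
s=bot.state();print(s["t"],s["ee_pos"],s["tcp_rot"],s["ft_force"],s["qpos"],s["width"])
c=bot.capture("wrist");cv2.imwrite("pics/w1.png",c["frame"][:,:,::-1]);np.savez("w1.npz",s=0,pos=s["ee_pos"],q=s["tcp_rot"],**c)
q=s["tcp_rot"];T=np.eye(4);T[:3,:3]=Ro.from_quat([q[1],q[2],q[3],q[0]]).as_matrix();T[:3,3]=s["ee_pos"]
M=np.linalg.inv(T@c["T_tool_cam"]);K=c["intrinsics"]
for p in [(.5455,-.017,.186),(.539,-.0366,.206),(.557,-.182,.184),(.505,-.04,.25)]:
    x=K@(M[:3,:3]@np.array(p)+M[:3,3]);print(p,x[:2]/x[2])
E
```

```text
1.85 [ 0.50489421 -0.04039009  0.24981914] [ 1.77533890e-04  9.99448370e-01  3.32039841e-02 -6.47299424e-04] [ 0.10148524 -0.4626304   0.32301295] [ 0.25406575  0.25346187 -0.34442242  1.80647444  0.09552051  1.09913089
 -1.62815985] 0.000529524381530465
(0.5455, -0.017, 0.186) [290.86380449 162.43905878]
(0.539, -0.0366, 0.206) [316.52784402 177.55515681]
(0.557, -0.182, 0.184) [512.27229961 161.2527508 ]
(0.505, -0.04, 0.25) [318.23698031 251.76445449]
```

View pics/w1.png

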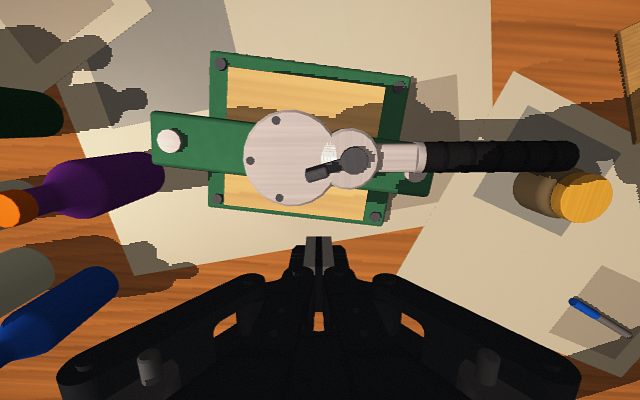

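The wrist view agrees with the estimate: the head is at (287,158), the tab at (316,174) and the grip from (425,157) to (578,155), all within about 2 mm of prediction. Next I'll descend behind the tab.

>>> servo_tool(
  motion=[
    [0.3, -0.2, 3, 0],
    [0.3, -0.2, 5.7, 0],
    [0.3, -0.2, 5.7, 0],
    [1.0, -0.2, 5.7, 0],
    [1.4, -0.2, 5.7, 0],
    [1.7, -0.2, 5.7, 0],
    [2.0, -0.2, 5.7, 0],
    [2.0, -0.2, 5.7, 0],
  ],
)

```text
t: 2.9
ee_pos: [0.5253, -0.0365, 0.1933]
tcp_rot: [-0.0, 0.999, 0.033, -0.0]
ft_force: [-0.0, 1.4, -0.5]
width: 0.0004
grasp_force: 0.1
```

>>> servo_tool(
  motion=[
    [0.3, 0, 0, 0],
    [0.6, 0, 0, 0],
    [0.8, 0, 0, 0],
    [0.8, 0, 0, 0],
  ],
)

```text
t: 3.4
ee_pos: [0.5331, -0.0358, 0.1931]
tcp_rot: [-0.0, 0.999, 0.033, -0.0]
ft_force: [-3.3, 1.5, 0.2]
width: -0.0004
grasp_force: 1.6
```

>>> servo_tool(
  motion=[
    [0.2, 0, 0, 0],
    [0.4, 0, 0, 0],
    [0.6, 0, 0, 0],
    [0.6, 0, 0, 0],
  ],
)

```text
t: 3.9
ee_pos: [0.5392, -0.0357, 0.1932]
tcp_rot: [0.0, 0.999, 0.033, -0.0]
ft_force: [-3.0, 1.7, 0.9]
width: -0.0003
grasp_force: 1.6
```

>>> servo_tool(
  motion=[
    [0.15, 0, 0, 0],
    [0.3, 0, 0, 0],
    [0.3, 0, 0, 0],
  ],
)

```text
t: 4.28
ee_pos: [0.5416, -0.0351, 0.1931]
tcp_rot: [-0.0, 0.999, 0.033, -0.001]
ft_force: [-5.7, 2.8, 1.1]
width: -0.0006
grasp_force: 2.7
```

>>> servo_tool(
  motion=[
    [0.15, 0, 0, 0],
    [0.3, 0, 0, 0],
    [0.3, 0, 0, 0],
  ],
)

```text
t: 4.65
ee_pos: [0.5442, -0.0347, 0.1931]
tcp_rot: [-0.0, 0.999, 0.033, -0.001]
ft_force: [-7.8, 4.4, 3.1]
width: 0.0001
grasp_force: 3.6
```

```bash
python3 - <<'E'
from rig import bot
from h import *
s=bot.state();print(s["t"],s["ee_pos"],s["ft_force"])
c=bot.capture("wrist");cv2.imwrite("pics/w2.png",cv2.resize(c["frame"][80:280,180:480,::-1],None,fx=2.5,fy=2.5,interpolation=cv2.INTER_CUBIC))
E
```

```text
4.65 [ 0.5441643  -0.03471751  0.19310754] [-7.80198031  4.37034949  3.08512828]
```

View pics/w2.png

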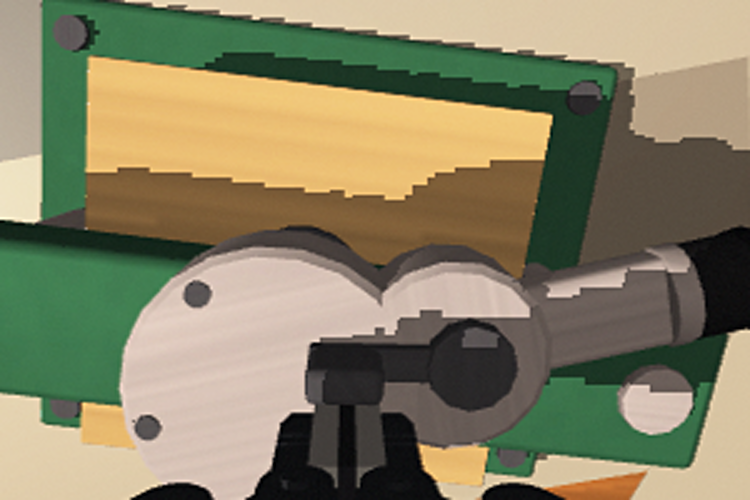

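The crop shows the lever pushed across, with the tab at (345,372) and the pivot at (473,365). The handle has swung a little anticlockwise. I'll back off and check.

>>> servo_tool(
  motion=[
    [-1.5, 0, 0, 0],
    [-2.5, 0, -3, -10],
    [-3, 0, -6, -20],
    [-3.5, 0, -8, -30],
    [-3.5, 0, -8, -30],
    [-3.5, 0, -8, -30],
  ],
  hand=0,
)

```text
t: 5.45
ee_pos: [0.5101, -0.0382, 0.2728]
tcp_rot: [0.0, 0.957, 0.289, 0.0]
ft_force: [-0.7, 0.5, -0.6]
width: 0.0854
grasp_force: 0.0
```

```bash
cat >> h.py <<'E'
def wcam(bot):
    s=bot.state();c=bot.capture("wrist");q=s["tcp_rot"];T=np.eye(4)
    T[:3,:3]=Ro.from_quat([q[1],q[2],q[3],q[0]]).as_matrix();T[:3,3]=s["ee_pos"]
    M=np.linalg.inv(T@c["T_tool_cam"]);c["R"]=M[:3,:3];c["t"]=M[:3,3];return s,c
E
python3 - <<'E'
from rig import bot
from h import *
s,c=wcam(bot);print(s["t"],s["ee_pos"],s["ft_force"],s["qpos"])
np.savez("w3.npz",**c);W=cloud(c);z=W[...,2];f=c["frame"].astype(int)
near=np.hypot(W[...,0]-.5455,W[...,1]+.017)<.25
tab=near&(z>.198)&(z<.212)&(f.sum(2)<250);P=W[tab];print("tab",len(P),np.median(P,0))
n,l,st,ce=cv2.connectedComponentsWithStats(tab.astype(np.uint8));print(st.tolist(),[W[l==i].mean(0).round(4).tolist() for i in range(1,n)])
g=near&(z>.165)&(z<.19)&(f.sum(2)<130)&(W[...,1]<-.09);P=W[g].astype(np.float32);print("grip",len(P),P.mean(0),cv2.fitLine(P[:,:2],cv2.DIST_HUBER,0,.01,.01).ravel())
cv2.imwrite("pics/w3.png",c["frame"][:,:,::-1])
E
```

```text
5.45 [ 0.51006048 -0.03817526  0.27280024] [-0.66113576  0.46399225 -0.60704553] [ 0.33293436  0.25462371 -0.44878977  1.75513137  0.12006057  1.15865739
 -1.13640664]
tab 219 [ 0.55941186 -0.03247564  0.20599111]
[[0, 0, 640, 400, 255781], [338, 150, 22, 18, 219]] [[0.5594, -0.0325, 0.2057]]
grip 3218 [ 0.5931136  -0.16632143  0.18164104] [ 0.28595638 -0.95824265  0.5931138  -0.1663212 ]
```

View pics/w3.png

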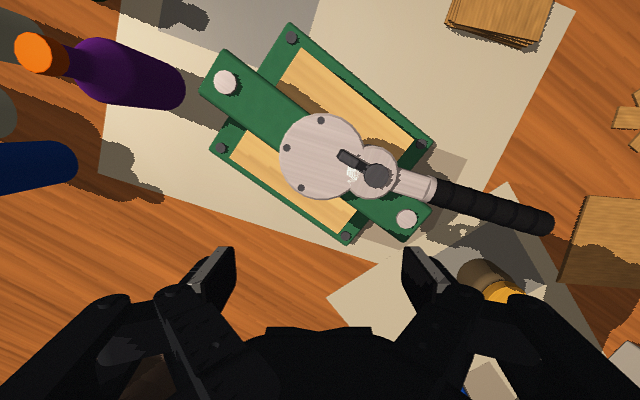

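The wrist view shows the lever across on the other side, with the tab at (347,158), the pivot at (376,176) and the handle swung to about -0.35 rad. I'll check the lever angle from the pivot.

```bash
python3 - <<'E'
from h import *
c=dict(np.load("w3.npz"));W=cloud(c);z=W[...,2];f=c["frame"].astype(int);v,u=np.mgrid[:400,:640]
m=(u>325)&(u<400)&(v>140)&(v<195)&(f.sum(2)<260)&(z>.187)&(z<.212)
pv=m&(np.hypot(u-377,v-176)<13);P=W[pv];print("pivot",len(P),P.mean(0),np.percentile(P[:,2],[5,50,95]));(r)=cv2.minEnclosingCircle(P[:,:2].astype(np.float32));print(r)
T=W[m&(z>.203)];print("tab top",len(T),T.mean(0),cv2.minAreaRect(T[:,:2].astype(np.float32)))
hd=(z>.182)&(z<.189)&(u>270)&(u<405)&(v>100)&(v<210)&(f.sum(2)>300)
Q=W[hd][:,:2];h=cv2.convexHull(Q.astype(np.float32)).reshape(-1,2)
a=np.array([.286,-.958]);h=h[(h-[.547,-.0165])@a<.008]
s=np.linalg.lstsq(np.c_[2*h,np.ones(len(h))],(h**2).sum(1),rcond=None)[0];print("disc",s[:2],np.sqrt(s[2]+s[:2]@s[:2]))
for p in (r[0],P.mean(0)[:2]):
    d=T.mean(0)[:2]-p;ang=np.arctan2(d[1],d[0])-np.arctan2(.958,-.286);print("len",np.hypot(*d),"lever",-ang)
E
```

```text
pivot 455 [ 0.56072874 -0.06062522  0.193716  ] [0.19257107 0.19376933 0.19491877]
((0.5603165030479431, -0.06178922951221466), 0.010833058506250381)
tab top 215 [ 0.55933418 -0.0325526   0.20586755] ((0.5592096447944641, -0.032902829349040985), (0.00790594331920147, 0.01600659266114235), 2.738933563232422)
disc [ 0.54741752 -0.01689502] 0.035701025938849315
len 0.029253123639031858 lever 0.2565290686683446
len 0.028107236586318498 lever 0.24047950502767268
```

The disc fit gives the axis at (0.5474, -0.0169) with r = 35.7 mm, which fits the stated size. The lever is at about 0.245, probably engaged but not hard on its stop, because the handle gave way under the push. I'll push again on the tab's inner corner at 45 degrees, which puts almost no torque on the handle.

```bash
python3 - <<'E'
from rig import bot
from h import *
rel(bot,[.5350,-.0138,.192],-28.4)
E
```

```text
shift [ 3.43 -0.63  8.05] turn 62.0 q7 -1.14
```

>>> servo_tool(
  motion=[
    [1.5, -0.3, 0, 10],
    [3, -0.6, 0, 20],
    [3.4, -0.6, 1, 30],
    [3.4, -0.6, 2, 40],
    [3.4, -0.6, 4, 50],
    [3.4, -0.6, 5.5, 60],
    [3.4, -0.6, 7, 62],
    [3.4, -0.6, 8, 62],
    [3.4, -0.6, 8, 62],
    [3.4, -0.6, 8, 62],
  ],
  hand=255,
)

```text
t: 6.75
ee_pos: [0.5354, -0.0137, 0.1936]
tcp_rot: [-0.0, 0.97, -0.244, 0.0]
ft_force: [-0.3, 0.7, -0.2]
width: 0.0001
grasp_force: 0.0
```

>>> servo_tool(
  motion=[
    [0.5, 0, 0, 0],
    [0.9, 0, 0, 0],
    [1.2, 0, 0, 0],
    [1.2, 0, 0, 0],
  ],
)

```text
t: 7.25
ee_pos: [0.5456, -0.0193, 0.1932]
tcp_rot: [0.0, 0.97, -0.244, -0.0]
ft_force: [-2.0, 0.6, 1.3]
width: 0.0001
grasp_force: 0.8
```

>>> servo_tool(
  motion=[
    [0.1, 0, 0, 0],
    [0.2, 0, 0, 0],
    [0.2, 0, 0, 0],
  ],
)

```text
t: 7.62
ee_pos: [0.5465, -0.0195, 0.1932]
tcp_rot: [-0.0, 0.97, -0.243, -0.001]
ft_force: [-5.2, 3.7, 3.5]
width: 0.0001
grasp_force: 3.2
```

>>> servo_tool(
  motion=[
    [0.1, 0, 0, 0],
    [0.2, 0, 0, 0],
    [0.2, 0, 0, 0],
  ],
)

```text
t: 8.0
ee_pos: [0.548, -0.0195, 0.1932]
tcp_rot: [-0.001, 0.97, -0.243, -0.001]
ft_force: [-7.6, 5.8, 4.1]
width: 0.0002
grasp_force: 4.3
```

>>> servo_tool(
  motion=[
    [0.15, 0, 0, 0],
    [0.3, 0, 0, 0],
    [0.3, 0, 0, 0],
  ],
)

```text
t: 8.38
ee_pos: [0.5487, -0.0196, 0.193]
tcp_rot: [-0.001, 0.97, -0.242, -0.003]
ft_force: [-14.0, 10.0, 9.0]
width: 0.0001
grasp_force: 8.7
```

>>> servo_tool(
  motion=[
    [-1.5, 0, 0, 0],
    [-2.5, 0, -3, -10],
    [-3, 0, -7, -20],
    [-3, 0, -7, -30],
    [-3, 0, -7, -40],
    [-3, 0, -7, -50],
    [-3, 0, -7, -60],
    [-3, 0, -7, -60],
  ],
  hand=0,
)

```text
t: 9.38
ee_pos: [0.5256, -0.0089, 0.2634]
tcp_rot: [0.0, 0.962, 0.273, 0.0]
ft_force: [0.4, -0.6, -0.0]
width: 0.0857
grasp_force: 0.0
```

```bash
cat > lever.py <<'E'
from rig import bot
from h import *
s,c=wcam(bot);print(s["t"],s["ee_pos"],s["ft_force"],s["qpos"])
np.savez("w4.npz",**c);W=cloud(c);z=W[...,2];f=c["frame"].astype(int);A=np.array([.5474,-.0169])
r=np.hypot(W[...,0]-A[0],W[...,1]-A[1])
T=W[(r<.06)&(z>.203)&(z<.21)&(f.sum(2)<260)];print("tab",len(T),T.mean(0),cv2.minAreaRect(T[:,:2].astype(np.float32)))
P=W[(r<.06)&(z>.1915)&(z<.196)&(f.sum(2)<260)&(np.hypot(W[...,0]-T[:,0].mean(),W[...,1]-T[:,1].mean())>.017)][:,:2];p=P.mean(0);print("pivot",len(P),p,np.hypot(*(p-A)))
g=(r<.23)&(r>.1)&(z>.165)&(z<.19)&(f.sum(2)<130);G=W[g].astype(np.float32);l=cv2.fitLine(G[:,:2],cv2.DIST_HUBER,0,.01,.01).ravel();print("grip",len(G),G.mean(0),l)
d=T.mean(0)[:2]-p
for n,h in dict(axispivot=p-A,grip=G.mean(0)[:2]-A).items():
    a=np.arctan2(h[1],h[0]);w=np.arctan2(d[1],d[0])-a-np.pi;print(n,"handle",-np.pi/2-.054-a,"lever",-((w+np.pi)%(2*np.pi)-np.pi))
cv2.imwrite("pics/w4.png",c["frame"][:,:,::-1])
E
python3 lever.py
```

```text
9.375 [ 0.52558397 -0.00888206  0.26336336] [ 0.43012531 -0.60488889 -0.04220083] [ 0.27910655  0.28786107 -0.4616927   1.73806174  0.13968462  1.14729997
 -1.24112214]
tab 216 [ 0.5611362  -0.03221398  0.20587656] ((0.5609307289123535, -0.03250585496425629), (0.015771133825182915, 0.008048935793340206), 89.71127319335938)
pivot 469 [ 0.56083109 -0.05980205] 0.04495531326769689
grip 3881 [ 0.5788334  -0.10808109  0.18082343] [ 0.25644326 -0.9665593   0.5788328  -0.10808114]
axispivot handle -0.35739872417073615 lever 0.31445749863302686
grip handle -0.3859775654675126 lever 0.3430363399298031
```

The lever now reads about 0.31, hard on its stop, with the handle at -0.36. Next I'll straddle the rubber grip loosely.

```bash
cat > pull.py <<'E'
from rig import bot
from h import *
s=bot.state();d=s["ee_pos"][:2]-np.array([.5474,-.0169]);r=np.hypot(*d);o=d/r;t=np.array([o[1],-o[0]]);F=s["ft_force"][:2]
q=s["tcp_rot"];R=Ro.from_quat([q[1],q[2],q[3],q[0]]).as_matrix()
print("t",s["t"],"r",r.round(4),"theta",round(-np.pi/2-.054-np.arctan2(d[1],d[0]),3),"pull",-F@t,"radial",F@o,"Fz",s["ft_force"][2],"w",s["width"],"xin",np.degrees(np.arcsin(R[0,0]*-o[1]+R[1,0]*o[0])).round(1),"q",s["qpos"].round(2))
E
python3 - <<'E'
from rig import bot
from h import *
rel(bot,[.596,-.1745,.25],107.2);rel(bot,[.596,-.1745,.149],107.2)
E
```

```text
shift [-2.66 17.8   1.35] turn -75.7 q7 -1.24
shift [-2.67 17.79 11.45] turn -75.7 q7 -1.24
```

>>> servo_tool(
  motion=[
    [-0.4, 2.5, 0, -10.5],
    [-0.8, 5, 0, -21],
    [-1.2, 8, 0, -31.5],
    [-1.6, 11, 0.5, -42],
    [-2, 14, 1, -52.5],
    [-2.4, 16.5, 1.4, -63],
    [-2.7, 17.8, 1.4, -73.5],
    [-2.7, 17.8, 1.4, -75.7],
    [-2.7, 17.8, 1.4, -75.7],
  ],
  hand=110,
)

```text
t: 10.55
ee_pos: [0.5962, -0.1731, 0.2493]
tcp_rot: [-0.0, 0.593, 0.805, 0.0]
ft_force: [-0.4, 0.3, -0.6]
width: 0.0489
grasp_force: 0.0
```

```bash
python3 pull.py; python3 - <<'E'
from rig import bot
from h import *
rel(bot,[.596,-.1745,.149],107.2)
s,c=wcam(bot);cv2.imwrite("pics/w5.png",c["frame"][:,:,::-1])
E
```

```text
t 10.55 r 0.1637 theta -0.357 pull -0.2516484389916365 radial -0.41728387508579506 Fz -0.5805577010294203 w 0.0488638103430271 xin 0.1 q [ 0.62  0.5  -0.65  1.52  0.31  1.23  0.23]
shift [-0.13 -0.06 10.03] turn 0.1 q7 0.23
```

View pics/w5.png

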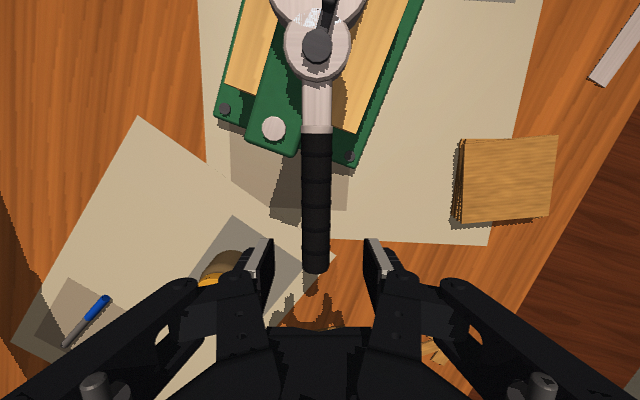

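The wrist view shows the grip bar, from (317,135) to (317,270), centred between the fingers at u = 258 and 378. I'll go down.

>>> servo_tool(
  motion=[
    [-0.1, 0, 4, 0],
    [-0.1, 0, 8, 0],
    [-0.1, 0, 10, 0],
    [-0.1, 0, 10, 0],
  ],
)

```text
t: 11.1
ee_pos: [0.5956, -0.1741, 0.1482]
tcp_rot: [-0.001, 0.592, 0.806, -0.001]
ft_force: [-0.2, -0.9, 0.3]
width: 0.0486
grasp_force: 0.0
```

>>> servo_tool(
  motion=[
    [0, 0, 0, 0],
    [0.06, -1.44, 0, 5],
    [0.25, -2.87, 0, 10],
    [0.56, -4.27, 0, 15],
    [1.0, -5.64, 0, 20],
  ],
  hand=145,
)

```text
t: 11.72
ee_pos: [0.5413, -0.1822, 0.1511]
tcp_rot: [0.002, 0.724, 0.69, 0.001]
ft_force: [4.6, 1.1, -1.7]
width: 0.0369
grasp_force: 1.6
```

```bash
python3 pull.py
```

```text
t 11.725 r 0.1654 theta -0.017 pull 4.521327794852161 radial -1.313474798489063 Fz -1.6892640808927986 w 0.03686917544366743 xin 0.6 q [ 0.63  0.49 -0.55  1.77  0.3   0.96 -0.1 ]
```

>>> servo_tool(
  motion=[
    [0.02, -0.86, 0, 3],
    [0.09, -1.72, 0, 6],
    [0.2, -2.58, 0, 9],
    [0.36, -3.43, 0, 12],
    [0.56, -4.27, 0, 15],
  ],
)

```text
t: 12.35
ee_pos: [0.499, -0.1751, 0.1512]
tcp_rot: [0.002, 0.807, 0.59, 0.001]
ft_force: [1.8, -1.0, -0.9]
width: 0.037
grasp_force: 1.4
```

```bash
python3 pull.py
```

```text
t 12.35 r 0.1654 theta 0.243 pull 2.0268514312992783 radial 0.42200860770546395 Fz -0.8742791681026547 w 0.036956042653902836 xin 0.6 q [ 0.62  0.41 -0.5   1.88  0.25  0.91 -0.31]
```

>>> servo_tool(
  motion=[
    [0.02, -0.86, 0, 3],
    [0.09, -1.72, 0, 6],
    [0.2, -2.58, 0, 9],
    [0.36, -3.43, 0, 12],
    [0.56, -4.27, 0, 15],
    [0.81, -5.1, 0, 18],
    [1.1, -5.91, 0, 21],
  ],
)

```text
t: 13.22
ee_pos: [0.4463, -0.1477, 0.1512]
tcp_rot: [0.002, 0.901, 0.433, 0.002]
ft_force: [3.9, -5.4, -2.1]
width: 0.0368
grasp_force: 3.1
```

```bash
python3 pull.py
```

```text
t 13.225 r 0.1653 theta 0.604 pull 6.357996531705635 radial 1.8991334613409891 Fz -2.145392142306098 w 0.03677481087895818 xin 1.0 q [ 0.57  0.31 -0.44  2.02  0.18  0.84 -0.66]
```

>>> servo_tool(
  motion=[
    [0.02, -0.86, 0, 3],
    [0.09, -1.72, 0, 6],
    [0.2, -2.58, 0, 9],
  ],
)

```text
t: 13.6
ee_pos: [0.4274, -0.1305, 0.1511]
tcp_rot: [0.002, 0.933, 0.361, 0.002]
ft_force: [3.5, -7.4, -2.0]
width: 0.0367
grasp_force: 3.7
```

```bash
python3 pull.py
```

```text
t 13.6 r 0.1652 theta 0.759 pull 7.774927074181114 radial 2.4785664377270606 Fz -1.9847907190590877 w 0.03669669316256978 xin 1.1 q [ 0.53  0.28 -0.42  2.07  0.16  0.82 -0.82]
```

>>> servo_tool(
  motion=[
    [0.02, -0.86, 0, 3],
    [0.09, -1.72, 0, 6],
    [0.2, -2.58, 0, 9],
  ],
)

```text
t: 13.98
ee_pos: [0.4112, -0.1104, 0.1511]
tcp_rot: [0.002, 0.958, 0.286, 0.002]
ft_force: [3.3, -10.4, -1.0]
width: 0.0369
grasp_force: 4.9
```

```bash
python3 pull.py
```

```text
t 13.975 r 0.1652 theta 0.915 pull 10.423530650053099 radial 3.1991064359368826 Fz -0.957085280447881 w 0.036923190924523445 xin 1.2 q [ 0.48  0.24 -0.41  2.11  0.14  0.8  -1.  ]
```

>>> servo_tool(
  motion=[
    [0, 0, 0, 0],
    [0, 0, 0, 0],
    [0, 0, 0, 0],
    [0, 0, 0, 0],
    [0, 0, 0, 0],
    [0, 0, 0, 0],
    [0, 0, 0, 0],
    [0, 0, 0, 0],
  ],
)

```text
t: 14.98
ee_pos: [0.411, -0.1102, 0.151]
tcp_rot: [0.002, 0.958, 0.287, 0.002]
ft_force: [0.5, -6.6, 0.5]
width: 0.0368
grasp_force: 3.1
```

```bash
python3 pull.py
```

```text
t 14.975 r 0.1653 theta 0.917 pull 5.732148755746542 radial 3.3623795977639244 Fz 0.49223861656878465 w 0.036792462703988386 xin 1.0 q [ 0.48  0.24 -0.41  2.11  0.14  0.81 -1.  ]
```

>>> servo_tool(
  motion=[
    [0.01, -0.57, 0, 2],
    [0.06, -1.15, 0, 4],
  ],
)

```text
t: 15.22
ee_pos: [0.4052, -0.1009, 0.151]
tcp_rot: [0.002, 0.968, 0.253, 0.002]
ft_force: [-0.5, -6.0, -0.5]
width: 0.0369
grasp_force: 2.3
```

```bash
python3 pull.py
```

```text
t 15.225 r 0.1652 theta 0.984 pull 4.921623394340888 radial 3.5302748809973687 Fz -0.5338212248776066 w 0.036902911085402036 xin 1.3 q [ 0.46  0.23 -0.4   2.13  0.13  0.8  -1.08]
```

>>> servo_tool(
  motion=[
    [0.01, -0.57, 0, 2],
    [0.06, -1.15, 0, 4],
    [0.09, -1.72, 0, 6],
  ],
)

```text
t: 15.6
ee_pos: [0.3972, -0.085, 0.1509]
tcp_rot: [0.002, 0.979, 0.202, 0.002]
ft_force: [0.6, -7.0, 1.0]
width: 0.0371
grasp_force: 3.3
```

```bash
python3 pull.py
```

```text
t 15.6 r 0.1649 theta 1.091 pull 6.625977365410179 radial 2.3772587599736017 Fz 1.0215293448941927 w 0.03714416117901494 xin 1.1 q [ 0.42  0.21 -0.39  2.15  0.12  0.79 -1.21]
```

>>> servo_tool(
  motion=[
    [0.02, -0.86, 0, 3],
    [0.09, -1.72, 0, 6],
    [0.2, -2.58, 0, 9],
  ],
)

```text
t: 15.98
ee_pos: [0.3886, -0.061, 0.1509]
tcp_rot: [0.002, 0.992, 0.124, 0.001]
ft_force: [-0.4, -10.9, 0.8]
width: 0.0369
grasp_force: 5.2
```

```bash
python3 pull.py
```

```text
t 15.975 r 0.1648 theta 1.246 pull 10.40971124180813 radial 3.2522287022227756 Fz 0.7600523951382299 w 0.036854852094196526 xin 1.2 q [ 0.36  0.19 -0.39  2.18  0.11  0.78 -1.42]
```

>>> servo_tool(
  motion=[
    [0.01, -0.57, 0, 2],
    [0.06, -1.3, 0, 4.5],
  ],
)

```text
t: 16.23
ee_pos: [0.3856, -0.0471, 0.1507]
tcp_rot: [0.001, 0.996, 0.086, 0.001]
ft_force: [-0.9, -10.3, 1.7]
width: 0.0366
grasp_force: 4.5
```

```bash
python3 pull.py
```

```text
t 16.225 r 0.1646 theta 1.332 pull 9.974306323727241 radial 2.7772034161658024 Fz 1.7494388638442708 w 0.0365701794302727 xin 0.8 q [ 0.33  0.18 -0.39  2.19  0.1   0.78 -1.53]
```

>>> servo_tool(
  motion=[
    [0, 0, 0, 0],
    [0, 0, 0, 0],
    [0, 0, 0, 0],
    [0, 0, 0, 0],
    [0, 0, 0, 0],
    [0, 0, 0, 0],
    [0, 0, 0, 0],
    [0, 0, 0, 0],
    [0, 0, 0, 0],
    [0, 0, 0, 0],
    [0, 0, 0, 0],
    [0, 0, 0, 0],
  ],
)

```text
t: 17.73
ee_pos: [0.3857, -0.0475, 0.1507]
tcp_rot: [0.001, 0.996, 0.086, 0.001]
ft_force: [-0.8, -8.3, 1.1]
width: 0.037
grasp_force: 3.8
```

```bash
python3 pull.py
```

```text
t 17.725 r 0.1646 theta 1.33 pull 8.057364567853247 radial 2.328440853091525 Fz 1.0866250110309195 w 0.03698955152921005 xin 0.8 q [ 0.33  0.18 -0.39  2.19  0.1   0.78 -1.52]
```

>>> servo_tool(
  motion=[
    [0.01, -0.43, 0, 1.5],
    [0.02, -0.86, 0, 3],
    [0.06, -1.3, 0, 4.5],
    [0.09, -1.72, 0, 6],
  ],
)

```text
t: 18.23
ee_pos: [0.3835, -0.0311, 0.1507]
tcp_rot: [0.002, 0.999, 0.033, 0.001]
ft_force: [-1.0, -14.2, 3.6]
width: 0.0366
grasp_force: 6.7
```

```bash
python3 pull.py
```

```text
t 18.225 r 0.1645 theta 1.43 pull 14.094783001102469 radial 2.27499288102336 Fz 3.614690204810861 w 0.03664023621356747 xin 1.2 q [ 0.28  0.18 -0.38  2.2   0.1   0.78 -1.67]
```

>>> servo_tool(
  motion=[
    [0, 0, 0, 0],
    [0, 0, 0, 0],
    [0, 0, 0, 0],
    [0, 0, 0, 0],
    [0, 0, 0, 0],
    [0, 0, 0, 0],
    [0, 0, 0, 0],
    [0, 0, 0, 0],
    [0, 0, 0, 0],
    [0, 0, 0, 0],
    [0, 0, 0, 0],
    [0, 0, 0, 0],
  ],
)

```text
t: 19.73
ee_pos: [0.3835, -0.0313, 0.1507]
tcp_rot: [0.002, 0.999, 0.034, 0.001]
ft_force: [-0.7, -12.4, 2.0]
width: 0.0364
grasp_force: 6.2
```

```bash
python3 pull.py
```

```text
t 19.725 r 0.1645 theta 1.429 pull 12.256662139904872 radial 1.7348041879246587 Fz 2.044984058821821 w 0.036440464043338304 xin 1.2 q [ 0.28  0.18 -0.38  2.2   0.1   0.78 -1.67]
```

It holds 12 N at rest after sagging, which is inside the 8 to 14 N band. I'll centre the fingers off the bar and lift away.

>>> servo_tool(
  motion=[
    [0, 0.4, 0, 0],
    [0, 0.65, 0, 0],
    [0, 0.65, 0, 0],
    [0, 0.65, -3, 0],
    [0, 0.65, -7, 0],
    [0, 0.65, -12, 0],
    [0, 0.65, -14, 0],
    [-1, 0.65, -14, 0],
    [-1, 0.65, -14, 0],
  ],
  hand=120,
)

```text
t: 20.85
ee_pos: [0.3721, -0.0362, 0.2891]
tcp_rot: [0.0, 0.999, 0.035, 0.0]
ft_force: [0.1, 0.7, -0.5]
width: 0.0453
grasp_force: 0.0
```

```bash
python3 lever.py; python3 - <<'E'
from rig import bot
from h import *
c=bot.capture("side");o=np.load("side.npz");d=np.abs(c["frame"].astype(int)-o["frame"]).sum(2)
print("bottle region change",(d[210:380,140:340]>60).sum())
a=cv2.imread("pics/w4.png");b=cv2.resize(c["frame"][100:300,200:500,::-1],(600,400));cv2.imwrite("pics/end.png",cv2.vconcat([cv2.resize(a,(600,200)) if 0 else a[100:300,20:620],b]))
E
```

```text
20.85 [ 0.37213501 -0.03616471  0.28914051] [ 0.13855645  0.66579296 -0.50862309] [ 0.33929861 -0.01241415 -0.37470169  2.00329628 -0.00432344  1.14974609
 -1.53495065]
tab 61 [ 0.52399159 -0.03024707  0.2053951 ] ((0.5242353081703186, -0.029779648408293724), (0.0037986543029546738, 0.007795319892466068), 2.7995569705963135)
pivot 63 [ 0.49847287 -0.03137498] 0.051023413014504075
grip 3652 [ 0.41415456 -0.01240617  0.18087925] [ 0.369807    0.92910856  0.41362426 -0.00976851]
axispivot handle 1.2291532681784256 lever 0.24347236320008703
grip handle -4.732675790555689 lever -0.07788388524538448
bottle region change 13
```

View pics/end.png

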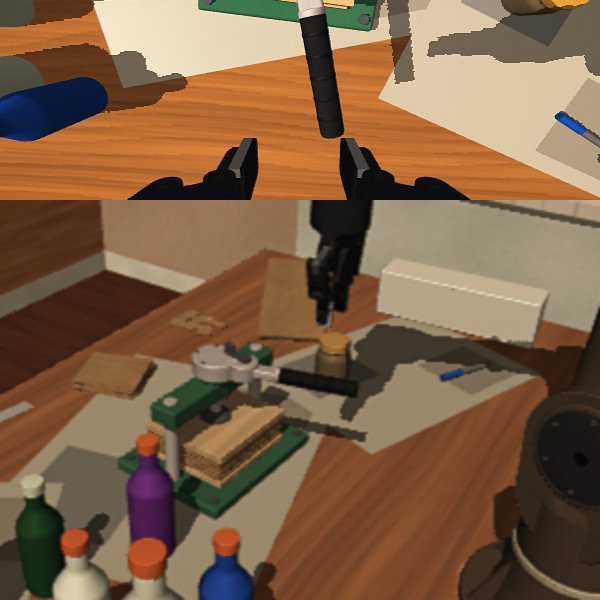

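The last pictures show the arm clear, with the fingers well above the grip. The bottles and jar stand as before, and the tab is about 10 mm to the grip's +y side, which is tighten. I'm handing in.

```bash
python3 -c "
from rig import bot
print(bot.hand_in())"
```

```text
the job is handed in; nothing more can be done
None
```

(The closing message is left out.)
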